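Raise the sterilizer lid by its lever and ease it shut

ROBOT

A 6-joint arm with a two-finger parallel gripper is mounted at the origin on the work surface. World frame = base frame: x ahead of the robot, y to its left, z up, the work surface at z = 0. Lengths are in mm, angles in rad, forces in N, time in s.
With the tool pointing down it reaches from about 400 to 925 mm from the base axis. Payload 12.5 kg.
Tool frame: the origin (TCP) lies between the finger pads; the fingertips stand 25 mm ahead of it and the grasp point (between the pads) lies 6 mm ahead of it; z points along the fingers, y is the line along which they close (so a half turn about z gives the same grasp; the last joint's range is limited). The gripper opens to 95 mm and grips with 3 to 60 N. Pads are 20 mm wide; open, the fingers measure 119 mm over their backs; the gripper's body (75 mm by 180 mm) begins 59 mm behind the grasp point.
Start: joints at [-0.106, 0.491, 1.559, -0, 1.092, -0.106], TCP at [625.015, 0.021, 239.661] pointing down, gripper open.
Joint ranges: [-3.1, 3.1], [-0.84, 2.19], [0.05, 2.79], [-1.13, 4.28], [0.06, 2.93], [-2.69, 2.69]. Speed limits (rad/s): [2.22, 2.22, 2.79, 3.14, 3.14, 3.14].

INTERFACE

Orientations are given as [roll, pitch, yaw] about the fixed x, y, z axes, in that order (R = Rz(yaw) Ry(pitch) Rx(roll)).
In Python, from cell import state, read_camera, job_done, cut_out gives the robot as it stands. The module is installed in compiled form; this text tells all that it offers.
- The arm moves only by the tool jog_arm, never from a script. Its argument "motion" is a list of rows, each a list of 2 entries, a list of its own where there are three numbers: the shift along the tool's x, y, z in mm, then the turn about the tool's z in rad. A call has 1 to 5 rows; each row is the pose to reach, as a shift and turn from the pose commanded when the call began, along the tool's axes at that moment; what a row does not reach only later rows make up. A row lasts 1/10 s, in which the tool goes at most 50 mm and 8.59 degrees, less where a joint would pass 70% of its speed; a pose out of reach is approached as far as the arm can. A call with a gripper value outside its range is refused whole. "grip" is the closure, from 0 (fully open) to 1 (shut), set as the call begins (left out, the last holds). The fingers move at their own pace and stop on an object; the grip force is fixed at half the most. Time passes only in rows, so rows that repeat a pose let the fingers close. It gives the time, the measured TCP pose, the force, the opening and the grip force at its end, in the units of the state.
- state(): the state, without advancing time (a new reading comes with each control period).
- read_camera(name): name is "scene" or "side" or "wrist"; returns a dict with "img" (384x512x3 uint8, blue, green, red), "vertical_fov" (degrees; the focal length in pixels is half the picture's height over the tangent of half this angle, whatever the lens; pixels are square), "cx", "cy" (the principal point, pixels), "extrinsics" (4x4, takes a point from camera to world coordinates). Camera axes: x right, y up, looking along -z (the intrinsics and any distortion apply to the point x, -y, -z); pixel columns grow to the right and rows downward; lengths in mm; the calibration is good to about 2 mm. The wrist camera is an equidistant fisheye: a pixel r from the principal point sees the ray r / f radians off the axis. A picture is of the moment at which its call begins. There is no depth.
- job_done(): hands the job in; it is judged then, once.
Trained networks look in a picture, given as the dict that the camera call returned (one of the last four; its "shot" number tells which), for a name from the list of things; names that differ only in an ending like _2 or _b are one class to them, and where a whole thing is asked for, a point or a joint stands for the part that bears it (a point fixed in the world has none). Each returns a list of dicts, best first, with "p" (0 to 1); they miss things now and then, are a little off and sometimes report something else, mostly with a low value. They report only what shows in the picture. A call takes as long as a camera call.
- cut_out(name, picture): "region" (384x512 bool, what is visible of it) and "box" ([left, top, right, bottom] in pixels, round what is visible of it).
The state is a dict: "t": time; "joints": joint angles; "qvel": joint speeds; "tau": joint torques, N m; "eef_pos": TCP position; "tcp_rot": TCP orientation; "ft_force": force on the tool from outside, world axes, zero at the start; "moment": the same for the moment, N m; "opening": opening from 0.0 (shut) to 1.0 (fully open); "grip_force": force on a finger pad.
Only numpy, scipy, OpenCV 4.12 (cv2) and the standard library are available. Lean on these libraries where they do the work, as an engineer would, in place of code of your own. Each camera call takes 0.05 s, during which the arm holds its last target. There are 200 camera calls.

TASK

Show me the load in the bench sterilizer: with the fingertips press the black pad of its lever all the way down, so that the lid and the instrument tray inside come right up, and keep them up for three full seconds while I count the instruments. Then let the pad rise slowly under your fingertips until the lid is fully shut, so that it neither drops nor slams, and move clear. Work only the lever: do not touch the lid or the tray, keep the instruments in it, and leave the things standing around it where they are.

Things in the scene. Friction and masses are not known exactly. Their poses are not given: they have to be found in the camera images.
- sterilizer: Stainless bench sterilizer, fixed to the table: 152 mm deep (x), 254 mm wide (y), tank rim 130 mm, shut lid 156 mm and lid knob 179 mm above the table. Origin: centre of its underside. -x is its front (controls); the lid is hinged at the rear, +x. The lever runs along its -y end (right-hand end seen from the front), 25 mm outside the wall, and sticks out some 115 mm past the front.
- lever: Lever: flat steel bar, 5 mm thick, 18 mm high, turning on a pivot on the -y end wall and pointing forward to its black pad, 70 mm long (along the bar), 30 mm wide, 16 mm thick. Origin: the pivot, 80 mm above the table. Own axes: x along the bar from pad to pivot (pad middle at x = -165 mm), y along the pivot axis, z up from the bar. Behind the pivot it drives the lid by a push rod.
- pad_top (a point): Centre of the top face of the black lever pad, at (-165, 4, 9) mm in the lever's frame; same axes as the lever. At rest it is about 133 mm above the table and the pad slopes up towards its front end by 0.275 rad; fully pressed it is about 44 mm above the table and slopes down to the front by as much, having swung on an arc about the pivot.
- lever_pivot (a joint): Lever angle in rad: 0 at rest (lid shut), grows as the pad is pressed down, 0.55 at its lower stop (lid fully up). Holding the pad takes roughly 3 to 9 N straight down; it has no catch: let go, the weight of lid and tray throws the lever up and the lid slams.
- lid_hinge (a joint): Lid angle in rad: 0 shut, about 1.1 fully up. It is driven by the lever, about 2 rad of lid for each rad of lever.
- lid: The stainless lid, 158 by 260 mm, hinged along the sterilizer's rear top edge; its front edge swings up and back as the lever is pressed and reaches about 275 mm above the table. It has a small black knob on top. Origin: on the hinge line at mid width, 134 mm above the table.
- tray: Perforated steel instrument tray inside the tank, 130 (x) by 216 (y) by 16 mm deep, always level. Origin: centre of its underside, 60 mm above the table at rest; it rises about 59 mm with the lid.
- mirror_mid (a point): Middle of the handle (7 mm thick, 105 mm long) of a steel dental mirror, about 150 mm long, lying loose in the tray along the tray's y.
- probe_mid (a point): The same point of a dental probe with thin hooked ends, about 165 mm long, lying loose in the tray.
- scaler_mid (a point): The same point of a double-ended scaler, about 165 mm long, lying loose in the tray.
- bottle: Upright white disinfectant bottle, 60 mm diameter, 150 mm high, standing loose in front of the sterilizer, left or right of the lever. Origin: centre of its underside.
- jar: Glass jar with a steel lid, 66 mm diameter, 85 mm high, standing loose in front of the sterilizer, left or right of the lever. Origin: centre of its underside.
- glove_box: Cardboard glove dispenser box, 120 (x) by 235 (y) by 65 mm high, lying loose on the table left of the sterilizer, its long side pointing to the sterilizer's rear. Origin: centre of its underside.

How it is judged:
By the outcome, as a careful person would: the job done as asked, in the order asked, and still so for the second after the job is handed in, with the robot touching nothing.
It also fails if it takes over 45 s, if anything falls off the work surface, if the arm or the gripper's body presses on something with over 40 N, if the wrist force passes 120 N, or if a joint passes its speed limit or range.

## Working session

There is one attempt and no reset: what is moved stays moved. The work goes in short steps, Python scripts to look and compute and a tool call to move; the robot and the scene stay as the last step left them, time stands still between calls to the robot, and variables do not carry over. Pictures are saved under pics/ and viewed, at most 10 in all, crops included, and the job is handed in when it is done.

Besides the shell and the picture viewer there is one more tool, called after "Request:" as a command line: name --argument value ..., lists and objects as JSON in quotes. jog_arm: Moves the arm, as the interface text tells. Its arguments: {"type":"object","properties":{"motion":{"type":"array"},"grip":{"type":"number"}},"required":["motion"]}

```bash
mkdir -p pics; cat > h.py <<'E'
import numpy as np, cv2
from cell import *
def ray(c,u,v):
    f=192/np.tan(np.radians(c["vertical_fov"])/2); E=np.array(c["extrinsics"])
    d=E[:3,:3]@np.array([(u-c["cx"])/f,-(v-c["cy"])/f,-1.]); return E[:3,3],d/np.linalg.norm(d)
def atz(c,u,v,z):
    o,d=ray(c,u,v); return o+d*(z-o[2])/d[2]
def proj(c,P):
    f=192/np.tan(np.radians(c["vertical_fov"])/2); E=np.array(c["extrinsics"])
    q=(np.atleast_2d(P)-E[:3,3])@E[:3,:3]; return np.c_[c["cx"]-f*q[:,0]/q[:,2], c["cy"]+f*q[:,1]/q[:,2]]
E
python3 - <<'E'
from h import *
s=state(); print(s["t"],s["eef_pos"],s["tcp_rot"],s["ft_force"])
ims=[]
for n in("scene","side"):
    c=read_camera(n); im=c["img"].copy(); ims.append(c["img"])
    print(n,c["vertical_fov"],np.round(c["extrinsics"],3).tolist())
    for k in("sterilizer","lever","pad_top","bottle","jar","glove_box","lid"):
        for r in cut_out(k,c)[:2]: 
            m=r["region"]; v,u=np.nonzero(m); print(n,k,round(r["p"],2),r["box"],u.mean().round(1),v.mean().round(1),m.sum())
    cv2.imwrite(f"pics/{n}0.png",im)
E
```

```text
0.0 [6.24760472e+02 4.51553148e-02 2.39060388e+02] [-3.14043095e+00 -1.00583772e-04  1.57081258e+00] [ 0.30138773 -0.66857154 -0.2418204 ]
scene 46.563775742630106 [[-0.372, -0.695, 0.616, 1323.03], [0.928, -0.289, 0.234, 299.651], [0.015, 0.659, 0.752, 989.937], [0.0, 0.0, 0.0, 1.0]]
scene sterilizer 0.63 [200.0, 139.6, 329.8, 273.3] 266.3 217.7 8549
scene lever 0.47 [204.8, 140.0, 253.5, 221.7] 233.8 161.3 64
scene lever 0.32 [199.0, 169.0, 330.0, 252.6] 268.0 207.1 5885
scene jar 0.8 [311.0, 177.9, 334.4, 212.5] 324.9 189.5 510
scene glove_box 0.68 [342.9, 179.1, 413.6, 272.1] 378.4 224.8 4001
scene glove_box 0.44 [201.1, 139.5, 250.4, 220.2] 231.7 165.0 77
scene lid 0.67 [197.2, 165.8, 330.4, 251.3] 267.8 206.9 6025
side 45.752067871751535 [[0.704, 0.396, -0.59, -48.872], [-0.711, 0.409, -0.573, -593.602], [0.014, 0.822, 0.569, 709.496], [0.0, 0.0, 0.0, 1.0]]
side sterilizer 0.9 [210.1, 134.9, 332.9, 234.2] 269.3 182.1 8233
side lever 0.85 [242.9, 197.4, 330.4, 225.1] 281.1 211.8 687
side pad_top 0.63 [240.5, 200.4, 327.9, 225.2] 280.9 211.8 734
side bottle 0.66 [282.5, 241.4, 315.2, 314.0] 296.4 279.5 1740
side jar 0.93 [172.5, 180.0, 201.5, 224.0] 188.8 201.1 989
side jar 0.22 [111.9, 145.5, 207.9, 210.5] 158.0 175.3 3721
side glove_box 0.57 [113.2, 143.7, 207.1, 209.2] 157.9 175.4 3781
side lid 0.94 [209.4, 130.3, 329.0, 195.4] 268.7 162.6 3722
side lid 0.18 [210.5, 130.7, 335.0, 234.6] 269.3 182.1 8226
```

```bash
python3 - <<'E'
import cv2
a=cv2.imread("pics/side0.png")[110:330,90:360]; cv2.imwrite("pics/side_c.png",cv2.resize(a,None,fx=2.7,fy=2.7,interpolation=2))
a=cv2.imread("pics/scene0.png")[100:300,170:440]; cv2.imwrite("pics/scene_c.png",cv2.resize(a,None,fx=2.9,fy=2.9,interpolation=2))
E
```

```text
(no output)
```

View pics/side_c.png

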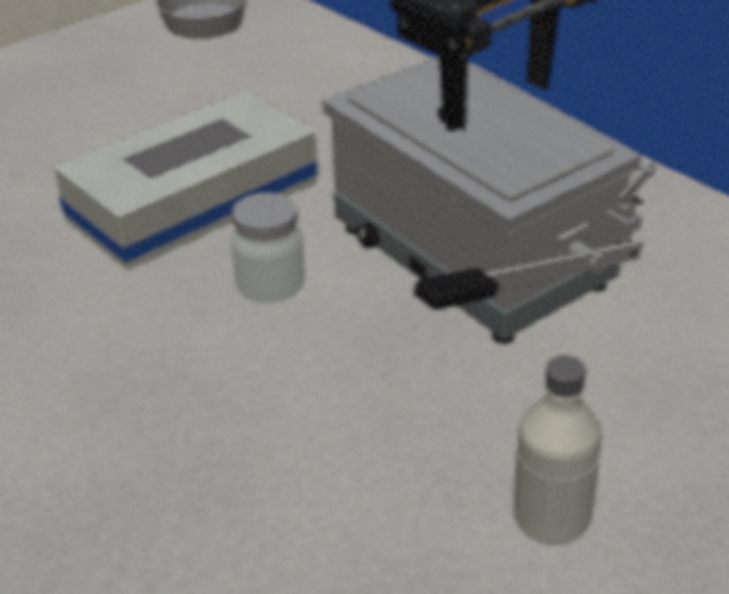

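View pics/scene_c.png

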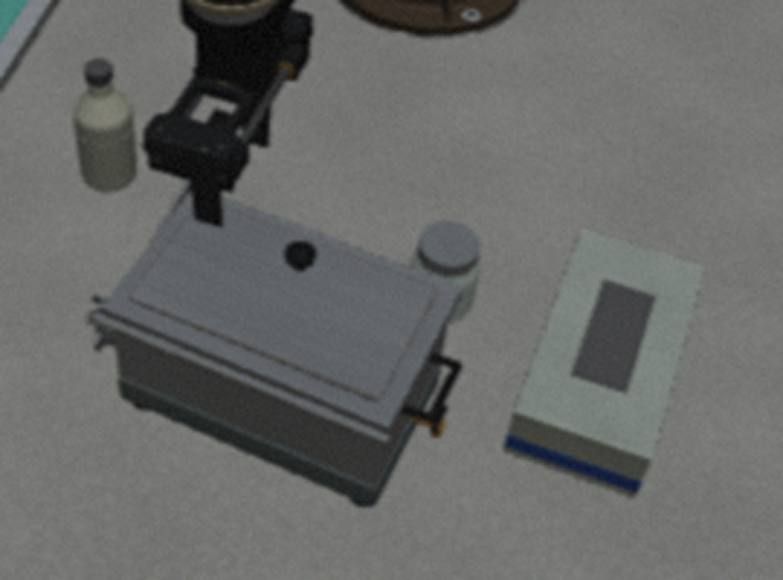

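The side view shows the pad near (258, 216), with the bottle in front of it near (296, 280), the jar to the left near (189, 201), and the glove box further left. The scene view shows the lid knob at (273, 188). Next I fit the sterilizer pose.

```bash
cat > fit.py <<'E'
from h import *
from scipy.optimize import least_squares
def S(u,v): return (90+u/2.7,110+v/2.7)
def C(u,v): return (170+u/2.9,100+v/2.9)
side=read_camera("side"); scene=read_camera("scene")
def T(p,P): 
    c,s=np.cos(p[2]),np.sin(p[2]); P=np.asarray(P,float)
    return np.array([p[0]+c*P[0]-s*P[1],p[1]+s*P[0]+c*P[1],P[2]])
def lev(th,x,y,z,py=-152):  # lever frame -> sterilizer frame, th=lever angle
    a=0.275-th; return [x*np.cos(a)+z*np.sin(a), py+y, 80-x*np.sin(a)+z*np.cos(a)]
E
cat > run.py <<'E'
from fit import *
import pickle
def res(p,full=False):
    h=p[3]
    L=[(side,[-79,-130,h],S(512,217)),(side,[-79,130,h],S(326,105)),(side,[79,-130,h],S(642,160)),
       (scene,[-79,130,h],C(457,292)),(scene,[79,130,h],C(387,432)),(scene,[79,-130,h],C(95,317)),
       (scene,[0,0,179],C(300,245)),
       (side,lev(0,-165,4,1),S(456,288))]
    r=np.array([proj(c,T(p,P))[0]-np.array(q) for c,P,q in L])
    return r if full else r.ravel()
best=min((least_squares(res,[750,0,y,145],loss="soft_l1") for y in(0,-.5,.5)),key=lambda s:s.cost)
p=best.x; print(np.round(p,3)); print(np.round(res(p,True),1))
print("pad_top rest",T(p,lev(0,-165,4,9)),"down",T(p,lev(.55,-165,4,9)))
# bottle and jar: box bottom-centre in side
for k,b,rad,h in(("bottle",[282.5,241.4,315.2,314],30,150),("jar",[172.5,180,201.5,224],33,85)):
    f=lambda q:np.array([*(lambda Q:(Q[:,0].min()-b[0],Q[:,0].max()-b[2],Q[:,1].max()-b[3]))(proj(side,np.array([[q[0]+rad*np.cos(a),q[1]+rad*np.sin(a),z] for a in np.linspace(0,6.28,40) for z in(0,h*.6)])))])
    q=least_squares(f,atz(side,(b[0]+b[2])/2,b[3]-5,0)[:2]).x; print(k,q,f(q))
for n,c in(("side",side),("scene",scene)):
    im=cv2.resize(c["img"],None,fx=3,fy=3,interpolation=2)
    D=lambda Ps,col:cv2.polylines(im,[np.int32(3*proj(c,np.array([T(p,P) for P in Ps])))],True,col,1,cv2.LINE_AA)
    D([[sx*79,sy*130,p[3]] for sx,sy in((1,1),(1,-1),(-1,-1),(-1,1))],(0,255,0))
    D([lev(0,x,4+y,9) for x,y in((-200,-15),(-200,15),(-130,15),(-130,-15))],(0,0,255))
    D([lev(0,x,4+y,-7) for x,y in((-200,-15),(-200,15),(-130,15),(-130,-15))],(255,255,0))
    D([[sx*76,sy*127,0] for sx,sy in((1,1),(1,-1),(-1,-1),(-1,1))],(255,0,0))
    cv2.imwrite(f"pics/{n}_fit.png",im[360:900,540:1080] if n=="side" else im[390:850,540:1250])
pickle.dump(p,open("p.pkl","wb"))
E
python3 run.py
```

```text
[ 6.74847e+02  6.69690e+01 -7.30000e-02  1.41175e+02]
[[ 0.7  2.5]
 [-0.7 -0.1]
 [ 0.1 -0.4]
 [ 0.3  0. ]
 [-0.  -0.1]
 [ 1.4 -0.9]
 [-6.4 10.1]
 [-0.2 -0.4]]
pad_top rest [508.15633602 -69.28640068 133.46707138] down [503.28139411 -68.93147982  43.85658218]
bottle [ 473.78950441 -212.71137926] [-0.3489617   0.32786672 -0.02610945]
jar [496.41333221 170.90594553] [ 0.62471909 -0.64745658  0.05053048]
```

View pics/side_fit.png

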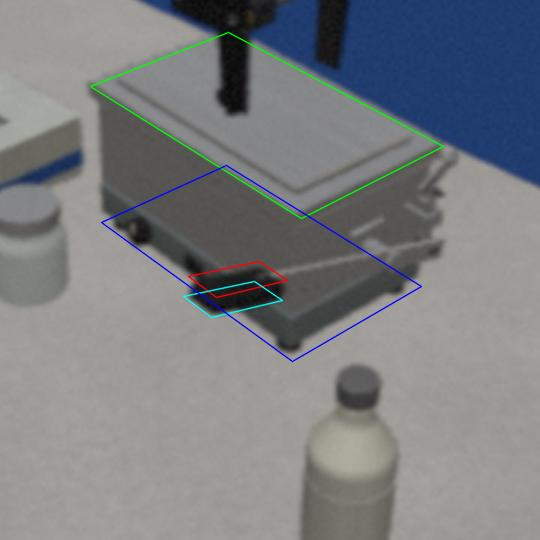

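The fit is close but my knob assumption biased it (the knob isn't at the lid's centre). I'll refit without the knob and check where the wrist camera sits.

```bash
sed -i '/\[0,0,179\]/d' run.py; python3 run.py; python3 -c "
from h import *
s=state();c=read_camera('wrist');E=np.array(c['extrinsics']);print(s['t'],s['eef_pos'],np.round(E,2).tolist(),c['vertical_fov'])
cv2.imwrite('pics/w0.png',c['img'])"
```

```text
[ 6.75581e+02  6.67880e+01 -7.40000e-02  1.41433e+02]
[[ 0.9  2.3]
 [-0.4 -0.3]
 [ 0.3 -0.5]
 [ 0.2  0.2]
 [-0.2  0.1]
 [ 1.2 -0.8]
 [ 0.  -0.5]]
pad_top rest [508.74622283 -69.2908895  133.46707138] down [503.87166098 -68.93078644  43.85658218]
bottle [ 473.78950441 -212.71137926] [-0.3489617   0.32786672 -0.02610945]
jar [496.41333221 170.90594553] [ 0.62471909 -0.64745658  0.05053048]
1.0 [6.25006733e+02 4.19433223e-03 2.39648217e+02] [[1.0, -0.0, 0.0, 625.99], [0.0, 0.97, 0.24, 66.0], [-0.0, -0.24, 0.97, 383.73], [0.0, 0.0, 0.0, 1.0]] 65.70646984690485
```

View pics/side_fit.png

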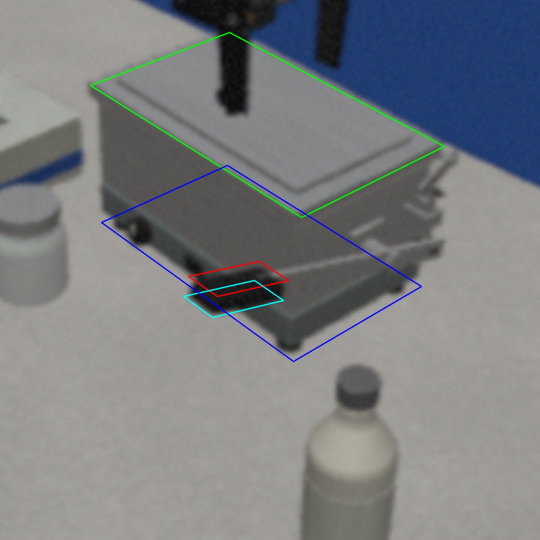

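View pics/w0.png

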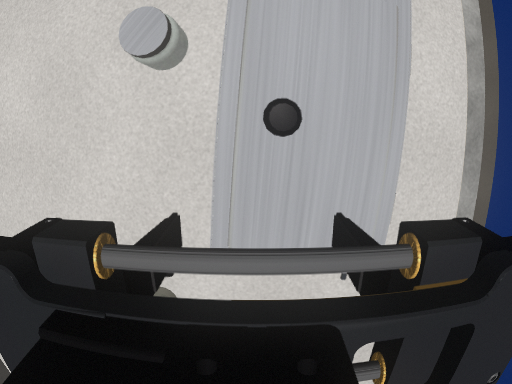

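The refit agrees with the pad and the lid to within about 2 px, and the wrist picture shows the lid, the knob at (282, 117) and the jar at (146, 32). I'll close the fingers, move above the pad and turn so the gripper closes along y, with the camera side facing away from the lid.

Request:
jog_arm --motion '[[[-14,-24,0],-0.14],[[-28,-48,0],-0.28],[[-42,-72,0],-0.42],[[-56,-96,0],-0.56],[[-69,-118,0],-0.7]]' --grip 1

```text
t: 1.55
eef_pos: [505.9, -69.4, 239.7]
tcp_rot: [3.141, 0.0, 2.277]
ft_force: [-0.7, -0.2, -0.6]
opening: 0.639
grip_force: 0.0
```

Request:
jog_arm --motion '[[[0,0,0],-0.14],[[0,0,0],-0.28],[[0,0,0],-0.42],[[0,0,0],-0.56],[[0,0,0],-0.7]]'

```text
t: 2.05
eef_pos: [507.0, -69.0, 239.8]
tcp_rot: [-3.142, 0.0, 2.977]
ft_force: [-0.7, -0.1, -0.8]
opening: 0.214
grip_force: 0.0
```

Request:
jog_arm --motion '[[[0,0,0],-0.097],[[0,0,0],-0.097],[[0,0,0],-0.097]]'

```text
t: 2.35
eef_pos: [507.0, -69.0, 239.7]
tcp_rot: [-3.142, 0.0, 3.065]
ft_force: [-1.2, -0.4, 0.5]
opening: 0.012
grip_force: 0.0
```

```bash
python3 -c "
from h import *
s=state();print(s['t'],s['eef_pos'],s['tcp_rot'],s['ft_force'],s['opening'],s['joints'])
c=read_camera('side');d=read_camera('wrist')
cv2.imwrite('pics/a1.png',np.hstack([cv2.resize(c['img'][90:330,160:360],(500,600),interpolation=2),cv2.resize(d['img'][:,128:384],None,fx=1.17,fy=1.5625)[:, :300]]))"
```

```text
2.35 [507.03397447 -68.97693138 239.6994741 ] [-3.14158672e+00  2.12373793e-04  3.06475846e+00] [-1.18885508 -0.40968667  0.45314955] 0.011780796883689625 [-2.64370461e-01  3.30514474e-01  1.83247685e+00  4.07052560e-05
  9.78391578e-01 -1.75835531e+00]
```

View pics/a1.png

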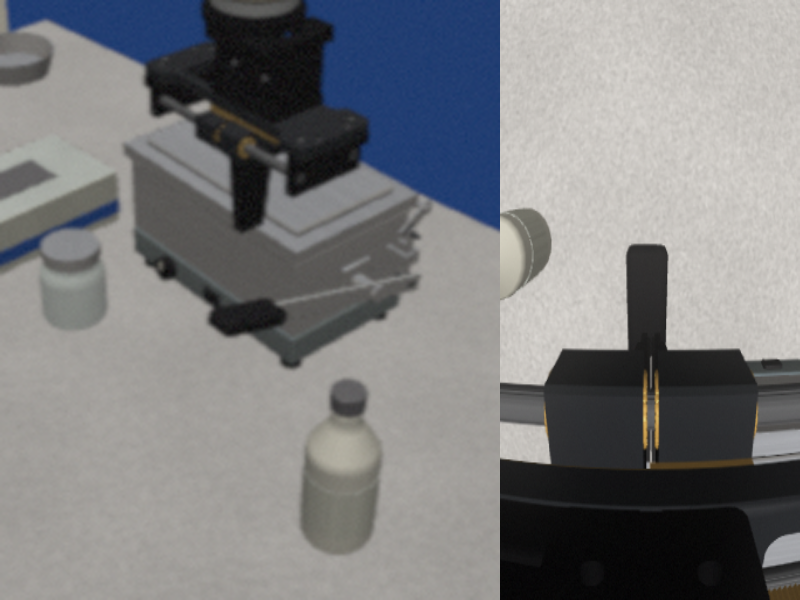

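The pad lines up with the fingers in both views: in the wrist half of the picture it is at column 647 and the finger slit is at 650. I'll go down to just above it.

Request:
jog_arm --motion '[[[0,0,20],0],[[0,0,40],0],[[0,0,55],0],[[0,0,65],0],[[0,0,70],0]]'

```text
t: 2.95
eef_pos: [506.9, -69.0, 168.9]
tcp_rot: [3.141, -0.001, 3.067]
ft_force: [0.5, 0.7, -0.5]
opening: 0.004
grip_force: 0.0
```

Request:
jog_arm --motion '[[[0,0,2],0],[[0,0,4],0],[[0,0,6],0],[[0,0,8],0],[[0,0,9],0]]'

```text
t: 3.45
eef_pos: [507.1, -69.0, 161.0]
tcp_rot: [-3.141, 0.0, 3.068]
ft_force: [-2.2, 0.2, 8.2]
opening: 0.009
grip_force: 3.5
```

Request:
jog_arm --motion '[[[0,0,1],0],[[0,0,2],0],[[0,0,3],0],[[0,0,4],0],[[0,0,5],0]]'

```text
t: 3.95
eef_pos: [506.9, -69.0, 156.2]
tcp_rot: [-3.141, 0.0, 3.068]
ft_force: [-2.4, -0.6, 7.0]
opening: 0.004
grip_force: 3.4
```

Contact came at the height I expected, with 7–8 N on the pad. I'll press along the arc.

Request:
jog_arm --motion '[[[0.5,0,2],0],[[1,0,5],0],[[2,0,8],0],[[3,0,11],0],[[3.5,0,14],0]]'

```text
t: 4.45
eef_pos: [503.7, -68.8, 142.2]
tcp_rot: [-3.141, 0.001, 3.068]
ft_force: [-2.1, -0.3, 7.6]
opening: 0.003
grip_force: 3.4
```

Request:
jog_arm --motion '[[[0.5,0,3],0],[[1,0,6],0],[[1.5,0,9],0],[[2,0,12],0],[[2.5,0,15],0]]'

```text
t: 4.95
eef_pos: [501.0, -68.6, 127.1]
tcp_rot: [-3.141, 0.0, 3.068]
ft_force: [-1.0, -0.1, 6.4]
opening: 0.006
grip_force: 3.1
```

Request:
jog_arm --motion '[[[0,0,3],0],[[0,0,6],0],[[0,0,9],0],[[0,0,12],0],[[0,0,15],0]]'

```text
t: 5.45
eef_pos: [500.4, -68.5, 111.8]
tcp_rot: [3.142, -0.001, 3.068]
ft_force: [-5.6, 1.1, 5.7]
opening: 0.003
grip_force: 3.2
```

Request:
jog_arm --motion '[[[-0.2,0,3],0],[[-0.4,0,6],0],[[-0.6,0,9],0],[[-0.8,0,12],0],[[-1,0,15],0]]'

```text
t: 5.95
eef_pos: [501.3, -68.5, 96.7]
tcp_rot: [3.141, -0.002, 3.068]
ft_force: [-3.7, -0.4, 5.2]
opening: 0.002
grip_force: 2.8
```

Request:
jog_arm --motion '[[[-0.4,0,3],0],[[-0.8,0,6],0],[[-1.2,0,9],0],[[-1.6,0,12],0],[[-2,0,14],0]]'

```text
t: 6.45
eef_pos: [504.0, -68.7, 82.4]
tcp_rot: [3.142, -0.0, 3.068]
ft_force: [-5.2, 0.7, 3.2]
opening: 0.005
grip_force: 2.2
```

Request:
jog_arm --motion '[[[-0.2,0,2],0],[[-0.4,0,4],0],[[-0.6,0,6],0],[[-0.8,0,7],0],[[-1,0,8],0]]'

```text
t: 6.95
eef_pos: [505.3, -68.9, 74.6]
tcp_rot: [-3.142, 0.001, 3.068]
ft_force: [-2.4, 0.4, 3.3]
opening: 0.002
grip_force: 1.8
```

Request:
jog_arm --motion '[[[0,0,0.5],0],[[0,0,1],0],[[0,0,1.5],0],[[0,0,2],0]]'

```text
t: 7.35
eef_pos: [505.4, -68.9, 72.8]
tcp_rot: [-3.141, 0.001, 3.068]
ft_force: [0.5, 0.8, 3.7]
opening: 0.002
grip_force: 1.6
```

Request:
jog_arm --motion '[[[0,0,0.4],0],[[0,0,0.8],0],[[0,0,1.2],0],[[0,0,1.5],0]]'

```text
t: 7.75
eef_pos: [505.6, -68.9, 72.1]
tcp_rot: [-3.141, 0.002, 3.068]
ft_force: [-2.6, 1.3, 18.6]
opening: 0.005
grip_force: 9.2
```

Request:
jog_arm --motion '[[[0,0,0.4],0],[[0,0,0.7],0],[[0,0,1],0]]'

```text
t: 8.05
eef_pos: [505.7, -68.9, 71.7]
tcp_rot: [-3.141, 0.003, 3.068]
ft_force: [-4.4, 2.8, 28.7]
opening: 0.005
grip_force: 14.7
```

The lever is on its lower stop at TCP z of about 72, and the force has risen to 29 N. I'll hold here and take a picture.

Request:
jog_arm --motion '[[[0,0,0],0],[[0,0,0],0],[[0,0,0],0],[[0,0,0],0],[[0,0,0],0]]'

```text
t: 8.55
eef_pos: [505.7, -68.9, 71.8]
tcp_rot: [-3.141, 0.003, 3.068]
ft_force: [-5.2, 1.9, 25.5]
opening: 0.003
grip_force: 13.3
```

```bash
python3 -c "
from h import *
c=read_camera('side');d=read_camera('scene')
cv2.imwrite('pics/up.png',np.hstack([cv2.resize(c['img'][90:330,180:340],(400,600),interpolation=2),cv2.resize(d['img'][90:300,190:330],(400,600),interpolation=2)]))"
```

```text
(no output)
```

View pics/up.png

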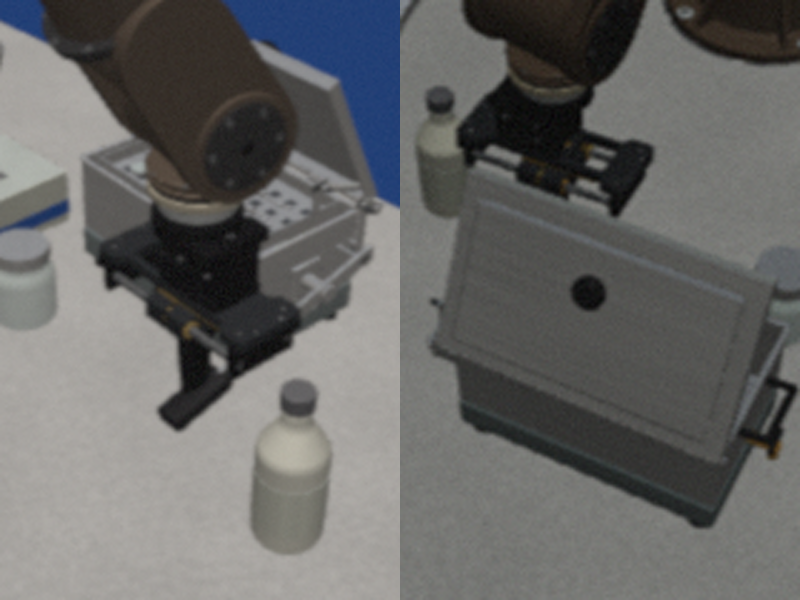

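The lid is fully up and the tray shows beside the wrist at about (270, 205). The bottle and jar stand where they were. I'll hold for more than three seconds.

Request:
jog_arm --motion '[[[0,0,0],0],[[0,0,0],0],[[0,0,0],0],[[0,0,0],0],[[0,0,0],0]]'

```text
t: 9.15
eef_pos: [505.7, -68.9, 71.8]
tcp_rot: [-3.141, 0.003, 3.068]
ft_force: [-5.0, 2.2, 26.3]
opening: 0.004
grip_force: 13.3
```

Request:
jog_arm --motion '[[[0,0,0],0],[[0,0,0],0],[[0,0,0],0],[[0,0,0],0],[[0,0,0],0]]'

```text
t: 9.65
eef_pos: [505.7, -68.9, 71.8]
tcp_rot: [-3.141, 0.003, 3.068]
ft_force: [-4.7, 2.3, 26.0]
opening: 0.004
grip_force: 13.3
```

Request:
jog_arm --motion '[[[0,0,0],0],[[0,0,0],0],[[0,0,0],0],[[0,0,0],0],[[0,0,0],0]]'

```text
t: 10.15
eef_pos: [505.7, -68.9, 71.8]
tcp_rot: [-3.141, 0.003, 3.068]
ft_force: [-3.3, 1.3, 26.3]
opening: 0.002
grip_force: 13.3
```

Request:
jog_arm --motion '[[[0,0,0],0],[[0,0,0],0],[[0,0,0],0],[[0,0,0],0],[[0,0,0],0]]'

```text
t: 10.65
eef_pos: [505.7, -68.9, 71.8]
tcp_rot: [-3.141, 0.003, 3.068]
ft_force: [-4.7, 2.3, 25.4]
opening: 0.004
grip_force: 13.3
```

Request:
jog_arm --motion '[[[0,0,0],0],[[0,0,0],0],[[0,0,0],0],[[0,0,0],0],[[0,0,0],0]]'

```text
t: 11.15
eef_pos: [505.7, -68.9, 71.8]
tcp_rot: [-3.141, 0.003, 3.068]
ft_force: [-3.8, 2.6, 26.3]
opening: 0.003
grip_force: 13.3
```

Request:
jog_arm --motion '[[[0,0,0],0],[[0,0,0],0],[[0,0,0],0],[[0,0,0],0],[[0,0,0],0]]'

```text
t: 11.65
eef_pos: [505.7, -68.9, 71.8]
tcp_rot: [-3.141, 0.003, 3.068]
ft_force: [-4.2, 2.1, 26.4]
opening: 0.006
grip_force: 13.3
```

Request:
jog_arm --motion '[[[0,0,0],0],[[0,0,0],0],[[0,0,0],0],[[0,0,0],0],[[0,0,0],0]]'

```text
t: 12.15
eef_pos: [505.7, -68.9, 71.8]
tcp_rot: [-3.141, 0.003, 3.068]
ft_force: [-4.8, 1.4, 26.1]
opening: 0.004
grip_force: 13.3
```

Request:
jog_arm --motion '[[[0,0,-0.7],0],[[0,0,-1.5],0],[[0,0,-2.5],0],[[0.3,0,-4],0],[[0.6,0,-6],0]]'

```text
t: 12.65
eef_pos: [504.6, -68.9, 76.2]
tcp_rot: [-3.142, 0.0, 3.068]
ft_force: [2.0, 0.9, 2.7]
opening: 0.005
grip_force: 1.2
```

Request:
jog_arm --motion '[[[0.3,0,-2],0],[[0.6,0,-4],0],[[0.9,0,-6],0],[[1.2,0,-8],0],[[1.5,0,-10],0]]'

```text
t: 13.15
eef_pos: [503.0, -68.7, 86.4]
tcp_rot: [-3.142, 0.0, 3.068]
ft_force: [1.5, -0.1, 3.3]
opening: 0.005
grip_force: 1.6
```

Request:
jog_arm --motion '[[[0.3,0,-2],0],[[0.6,0,-4],0],[[0.9,0,-6],0],[[1.2,0,-8],0],[[1.5,0,-10],0]]'

```text
t: 13.65
eef_pos: [501.6, -68.6, 96.4]
tcp_rot: [-3.142, 0.001, 3.068]
ft_force: [1.8, 0.2, 4.3]
opening: 0.003
grip_force: 1.9
```

Request:
jog_arm --motion '[[[0.2,0,-2],0],[[0.4,0,-4],0],[[0.6,0,-6],0],[[0.8,0,-8],0],[[1,0,-10],0]]'

```text
t: 14.15
eef_pos: [500.6, -68.5, 106.4]
tcp_rot: [-3.142, 0.0, 3.068]
ft_force: [2.8, -0.4, 4.8]
opening: 0.004
grip_force: 2.2
```

Request:
jog_arm --motion '[[[0,0,-2],0],[[0,0,-4],0],[[0,0,-6],0],[[0,0,-8],0],[[0,0,-10],0]]'

```text
t: 14.65
eef_pos: [500.4, -68.5, 116.3]
tcp_rot: [3.142, -0.0, 3.068]
ft_force: [2.9, 0.0, 4.6]
opening: 0.002
grip_force: 2.2
```

Contact held all the way at 3–5 N. I'll carry on, slower near the end.

Request:
jog_arm --motion '[[[-0.2,0,-2],0],[[-0.4,0,-4],0],[[-0.6,0,-6],0],[[-0.8,0,-8],0],[[-1,0,-10],0]]'

```text
t: 15.15
eef_pos: [501.4, -68.6, 126.3]
tcp_rot: [3.142, -0.0, 3.068]
ft_force: [1.6, -0.5, 5.3]
opening: 0.006
grip_force: 2.4
```

Request:
jog_arm --motion '[[[-0.4,0,-2],0],[[-0.8,0,-4],0],[[-1.2,0,-6],0],[[-1.6,0,-8],0],[[-2,0,-10],0]]'

```text
t: 15.65
eef_pos: [502.9, -68.7, 136.2]
tcp_rot: [3.141, -0.001, 3.068]
ft_force: [0.2, -1.2, 5.4]
opening: 0.006
grip_force: 2.7
```

Request:
jog_arm --motion '[[[-0.4,0,-2],0],[[-0.8,0,-4],0],[[-1.2,0,-6],0],[[-1.6,0,-7.5],0],[[-2,0,-9],0]]'

```text
t: 16.15
eef_pos: [504.9, -68.8, 145.2]
tcp_rot: [3.141, -0.001, 3.068]
ft_force: [-0.9, -1.1, 5.6]
opening: 0.007
grip_force: 2.8
```

Request:
jog_arm --motion '[[[-0.2,0,-1],0],[[-0.4,0,-2],0],[[-0.6,0,-3],0],[[-0.8,0,-4],0],[[-1,0,-5],0]]'

```text
t: 16.65
eef_pos: [506.1, -68.9, 150.3]
tcp_rot: [3.142, -0.001, 3.068]
ft_force: [0.5, -1.3, 6.1]
opening: 0.003
grip_force: 2.9
```

Request:
jog_arm --motion '[[[-0.2,0,-1],0],[[-0.4,0,-2],0],[[-0.6,0,-3],0],[[-0.8,0,-3.5],0],[[-1,0,-4],0]]'

```text
t: 17.15
eef_pos: [507.2, -69.0, 154.3]
tcp_rot: [-3.142, -0.0, 3.068]
ft_force: [0.6, -1.2, 5.8]
opening: 0.004
grip_force: 3.0
```

Request:
jog_arm --motion '[[[0,0,-0.6],0],[[0,0,-1.2],0],[[0,0,-1.8],0],[[0,0,-2.4],0],[[0,0,-3],0]]'

```text
t: 17.65
eef_pos: [507.9, -69.1, 157.5]
tcp_rot: [-3.141, 0.001, 3.068]
ft_force: [3.8, -1.1, 4.6]
opening: 0.005
grip_force: 2.9
```

Request:
jog_arm --motion '[[[0,0,-0.5],0],[[0,0,-1],0],[[0,0,-1.5],0],[[0,0,-2],0],[[0,0,-2.5],0]]'

```text
t: 18.15
eef_pos: [508.1, -69.1, 159.9]
tcp_rot: [-3.141, 0.002, 3.068]
ft_force: [5.7, -0.2, 4.1]
opening: 0.005
grip_force: 2.9
```

Request:
jog_arm --motion '[[[0,0,-0.4],0],[[0,0,-0.8],0],[[0,0,-1.2],0],[[0,0,-1.6],0],[[0,0,-2],0]]'

```text
t: 18.65
eef_pos: [507.5, -69.0, 161.7]
tcp_rot: [3.142, 0.0, 3.068]
ft_force: [3.4, -0.3, 2.6]
opening: 0.003
grip_force: 1.7
```

Request:
jog_arm --motion '[[[0,0,-0.4],0],[[0,0,-0.8],0],[[0,0,-1.2],0],[[0,0,-1.6],0],[[0,0,-2],0]]'

```text
t: 19.15
eef_pos: [507.0, -68.9, 163.4]
tcp_rot: [3.141, -0.001, 3.068]
ft_force: [0.5, -0.4, 0.1]
opening: 0.002
grip_force: 0.0
```

The contact force has faded to zero, so the lid is shut. I'll lift clear and check.

Request:
jog_arm --motion '[[[0,0,-1],0],[[0,0,-4],0],[[0,0,-10],0],[[0,0,-20],0],[[0,0,-32],0]]'

```text
t: 19.65
eef_pos: [507.4, -69.0, 196.6]
tcp_rot: [3.142, 0.0, 3.068]
ft_force: [0.1, -0.3, -0.1]
opening: 0.004
grip_force: 0.0
```

Request:
jog_arm --motion '[[[0,0,-20],0],[[0,0,-40],0],[[0,0,-55],0],[[0,0,-60],0],[[0,0,-60],0]]'

```text
t: 20.15
eef_pos: [507.5, -69.0, 256.6]
tcp_rot: [-3.141, 0.002, 3.068]
ft_force: [-0.1, -0.4, -0.6]
opening: 0.002
grip_force: 0.0
```

```bash
python3 -c "
from h import *
s=state();print(s['t'],s['eef_pos'],s['ft_force'])
c=read_camera('side');d=read_camera('scene')
cv2.imwrite('pics/end.png',np.hstack([cv2.resize(c['img'][90:330,180:340],(400,600),interpolation=2),cv2.resize(d['img'][90:300,190:330],(400,600),interpolation=2)]))
for k in('bottle','jar','lever','lid'):
  for r in cut_out(k,c)[:1]: print(k,r['p'],r['box'])"
```

```text
20.15 [507.53020773 -69.02022314 256.60192139] [-0.14752535 -0.41174487 -0.63211862]
bottle 0.94 [278.9, 240.7, 317.1, 311.1]
jar 0.95 [173.8, 182.2, 200.3, 221.6]
lever 0.84 [240.3, 197.4, 328.8, 224.6]
lid 0.94 [211.4, 134.8, 332.0, 196.6]
```

View pics/end.png

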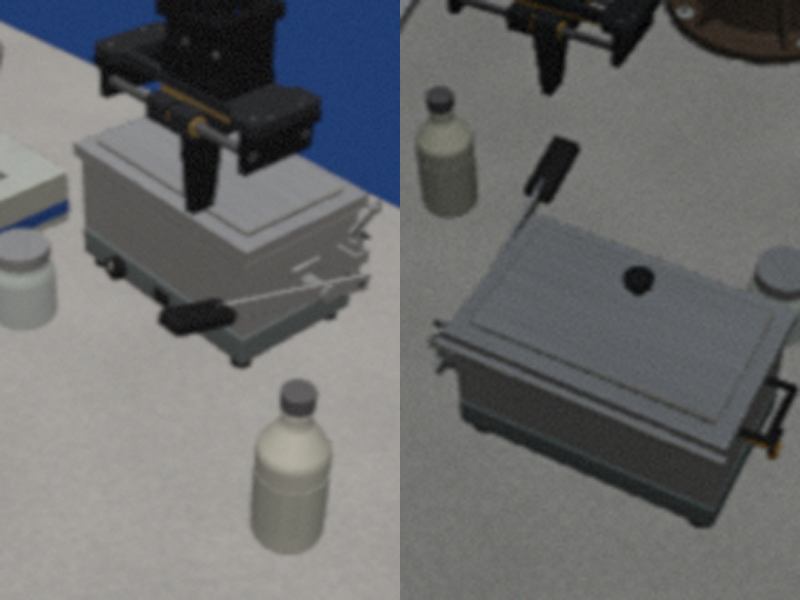

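The lid is shut, the lever is back at rest with its pad near (198, 317) in the picture, and the bottle and jar haven't moved. I'm handing the job in.

```bash
python3 -c "
from cell import job_done
print(job_done())"
```

```text
the job is handed in; nothing more can be done
None
```

I pressed the lever to its stop, held the lid and tray up for about 4 s, then let the pad rise slowly until the lid was shut. The gripper is clear, nothing else was moved that I could see, and the job was handed in at about 20 s; I didn't check the instruments individually.

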